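# Load a flanged bush under the hold-down plate

## Robot

A 6-joint arm with a two-finger parallel gripper is mounted at the origin on the work surface. World frame = base frame: x ahead of the robot, y to its left, z up, the work surface at z = 0. Lengths are in m, angles in rad, forces in N, time in s.
With the tool pointing down it reaches from about 0.425 to 0.95 m from the base axis. Payload 3.5 kg.
Tool frame: the origin (TCP) lies on the centre line of the jaws, within the pads' length; the fingertips stand 25 mm ahead of it and the grasp point (between the pads) lies 6 mm ahead of it; y points along the fingers, z is the direction in which the jaws open and shut, and the axes are right-handed (so a half turn about y gives the same grasp; the last joint's range is limited). The gripper opens to 85 mm and grips with 20 to 120 N. Pads are 22 mm wide; open, the fingers measure 114 mm over their backs; the gripper's body (76 mm by 85 mm) begins 54 mm behind the grasp point. The pads swing forward as they close: fully open they stand 13 mm farther back than shut.
Start: joints at [-1.359, 0.286, 1.577, -0, 1.279, -0.15], TCP at [0.239, -0.631, 0.256] pointing down, gripper open.
Joint ranges: [-2.77, 2.77], [-0.9, 2.22], [0.21, 2.48], [-1.53, 4.67], [0.24, 2.81], [-2.84, 2.84]. Speed limits (rad/s): [2.79, 2.79, 3.14, 3.14, 3.14, 3.14].

## Interface

Orientations are given as a unit quaternion [x, y, z, w].
In Python, from plant import ctrl gives the robot as it stands.
- The arm moves only by the tool arm_command, never from a script. Its argument "steps" is a list of rows, each an object with "hand": the opening, from 0 (shut) to 1 (fully open); "travel": the shift along the tool's x, y, z in units of 0.3 m (1.0 is 0.3 m), a list of three; "rotation": the turn, a rotation vector about the tool's x, y, z in units of 30 degrees (1.0 is 30 degrees), a list of three. A call has 1 to 20 rows; each row shifts and turns the pose as measured when the row begins, along the tool's axes as they then stand; what a row does not reach is not made up. A row lasts 1/8 s, in which the tool goes at most 62.5 mm and 10.7 degrees, less where a joint would pass 70% of its speed; a pose out of reach is approached as far as the arm can. A call with a number of a shift or a turn outside -1 to 1 is refused whole. A call with a gripper value outside its range is refused whole. The fingers move at their own pace and stop on an object; "grip_force" is the grip in N (left out, the last holds). Time passes only in rows, so rows that do not move let the fingers close. It gives the time, the measured TCP pose, the force and the opening at its end, in the units of the state.
- ctrl.get_state(): the state, without advancing time (a new reading comes with each control period).
- ctrl.read_camera(name): name is "scene" or "top" or "wrist"; returns (picture, depth): 400x640x3 uint8, blue, green, red; 400x640 float32, m along the optical axis (not along the pixel's ray), 0 where there is no reading.
- ctrl.camera_params(name): a dict with "fx", "fy", "cx", "cy" (pixels), "distortion" ([k1, k2, p1, p2, k3] as OpenCV has them; the pictures are not rectified), "extrinsics" (4x4, takes a point from camera to world coordinates); the wrist camera has in their place "tool_from_camera" (4x4, takes a point from camera to tool coordinates, whose origin is the TCP and whose axes are the tool frame's). Camera axes: x right, y down, z forward; pixel columns grow to the right and rows downward; lengths in m; the calibration is good to about 2 mm. A picture is of the moment at which its call begins: read the wrist's pose just before it. camera_params takes no time and is no camera call.
- ctrl.sign_off(): hands the job in, once; it reports no verdict.
Trained networks look in the newest picture that a camera, given by its name, has taken for a name from the list of things; names that differ only in an ending like _2 or _b are one class to them, and where a whole thing is asked for, a point or a joint stands for the part that bears it (a point fixed in the world has none). Each returns a list of dicts, best first, with "score" (0 to 1); they miss things now and then, are a little off and sometimes report something else, mostly with a low value. They report only what shows in the picture. A call takes as long as a camera call. They do not tell look-alikes from the thing itself.
- ctrl.masks_of(camera, thing): "region" (400x640 bool, what is visible of it) and "at" ([column, row] in pixels, amid what is visible of it).
The state is a dict: "time": time; "qpos": joint angles; "dq": joint speeds; "joint_efforts": joint torques, N m; "eef_pos": TCP position; "tcp_rot": TCP orientation; "contact_force": force on the tool from outside, world axes, zero at the start; "wrist_torque": the same for the moment, N m; "opening": opening from 0.0 (shut) to 1.0 (fully open).
Only numpy, scipy, OpenCV 4.12 (cv2) and the standard library are available. Lean on these libraries where they do the work, as an engineer would, in place of code of your own. Each camera call takes 0.05 s, during which the arm holds its last target.

## Task

Take the slim flanged bush from the turned steel parts standing on the bench and slide it, upright and flange down, through the open mouth of the hold-down fixture, so that its flange sits under the slotted plate and its barrel is fully home against the closed end of the slot. Leave it standing there on the fixture's base. Leave the plain sleeve and the fat flanged bush standing where they are.

Things in the scene. Friction and masses are not known exactly. Their poses are not given: they have to be found in the camera images.
- bush_center (a point): Slim flanged bush, plain turned steel, 0.55 kg, upright on the bench, flange down: barrel 38 mm diameter, 110 mm tall overall, round flange 76 mm diameter and 10 mm thick at its foot. Point: on its axis half-way up, 55 mm above its foot; z up. Grip the upper half of the barrel from above (say 25 mm above this point) to keep the fingers over the slotted plate. The three turned parts trade places.
- home (a point): Fixed fixture: point on its 8 mm base plate where the bush axis stands when home. x points from mouth into slot, z up. Base 160 mm wide, x -140 to 65 mm, bare in front. Slotted steel plate: underside 22, top 32 mm over base (bolts +6). Slot 54 mm wide, rounded end touches the barrel at home; straight from x -45 mm, mouth flared before that to about 100 mm at x -78. Room under plate 116 mm wide.
- sleeve_center (a point): Bystander: plain steel sleeve without flange, 38 mm in diameter and 110 mm tall, upright on the bench; the point is on its axis half-way up. Leave standing.
- fat_bush_center (a point): Bystander: the fat flanged bush, barrel 60 mm in diameter (too wide for the slot), flange 96 mm in diameter and 10 mm thick, 110 mm tall, upright on the bench; the point is on its axis half-way up. Leave standing.
Not all that is in view belongs to the job. What is shaped like the part that bears bush_center but pink or red is not meant.

How it is judged:
At the end, for the whole second after the job is handed in: The slim bush stands upright (0.15 rad) and at rest on the fixture base, flange under the slotted plate, axis within 12 mm of home along and across the slot, centre 50 to 62 mm above the base; sleeve and fat bush upright and within 30 mm of their starts (x of bush_center in the frame of home between -0.012 and 0.012 m and y of bush_center in the frame of home between -0.012 and 0.012 m and z of bush_center in the frame of home between 0.05 and 0.062 m and angle between each of bush_center, sleeve_center, fat_bush_center's own z axis and vertical below 0.15 rad and linear speed of bush below 0.02 m/s and distance of each of sleeve_center, fat_bush_center from where it was at the start of the episode below 0.03 m); the robot touches nothing.
It fails at once if the plain sleeve or the fat bush is moved more than 30 mm (distance of any of sleeve_center, fat_bush_center from where it was at the start of the episode above 0.03 m).
It also fails if it takes over 38 s, if anything falls off the work surface, if the arm or the gripper's body presses on something with over 40 N, if the wrist force passes 120 N, or if a joint passes its speed limit or range.

## Working session

There is one attempt and no reset: what is moved stays moved. The work goes in short steps, Python scripts to look and compute and a tool call to move; the robot and the scene stay as the last step left them, time stands still between calls to the robot, and variables do not carry over. Pictures are saved under pics/ and viewed, and the job is handed in when it is done.

Besides the shell and the picture viewer there is one more tool, called after "Call:" by a JSON object that holds its "op" and its "data", one argument or row to a line. arm_command: Moves the arm, as the interface text tells. Shifts and turns lie within -1 to 1; 1 stands for 0.3 m of shift or 30 degrees of turn. Its arguments: {"type":"object","properties":{"steps":{"type":"array","items":{"type":"object","properties":{"hand":{"type":"number"},"travel":{"type":"array","items":{"type":"number","minimum":-1,"maximum":1}},"rotation":{"type":"array","items":{"type":"number","minimum":-1,"maximum":1}}}}},"grip_force":{"type":"number"}},"required":["steps"]}

```bash
mkdir -p pics; cat > h.py <<'E'
import numpy as np, cv2
from plant import ctrl
from scipy.spatial.transform import Rotation as R
def cam(name):
    p=ctrl.camera_params(name); K=np.array([[p['fx'],0,p['cx']],[0,p['fy'],p['cy']],[0,0,1.]]); return p,K,np.array(p['distortion'])
def T_of(name,st=None):
    p,K,d=cam(name)
    if name!='wrist': return np.array(p['extrinsics'])
    T=np.eye(4);T[:3,:3]=R.from_quat(st['tcp_rot']).as_matrix();T[:3,3]=st['eef_pos']
    return T@np.array(p['tool_from_camera'])
def cloud(name,depth,mask,st=None):
    p,K,d=cam(name); v,u=np.nonzero(mask&(depth>0))
    n=cv2.undistortPoints(np.stack([u,v],1).astype(np.float64)[:,None],K,d)[:,0]
    z=depth[v,u].astype(float); P=np.c_[n*z[:,None],z]
    T=T_of(name,st); return P@T[:3,:3].T+T[:3,3]
E
python3 - <<'E'
from h import *
st=ctrl.get_state(); print({k:np.round(v,3) for k,v in st.items()}); print(R.from_quat(st['tcp_rot']).as_matrix().round(3))
for c in ['scene','top']:
    im,d=ctrl.read_camera(c); cv2.imwrite(f'pics/{c}0.png',im); np.savez(f'{c}0.npz',im=im,d=d)
    for t in ['bush_center','sleeve_center','fat_bush_center','home']:
        for m in ctrl.masks_of(c,t)[:4]:
            P=cloud(c,d,m['region']); print(c,t,round(m['score'],2),np.round(m['at']),m['region'].sum(), P.min(0).round(3),P.max(0).round(3))
print(ctrl.get_state()['time'])
E
```

```text
{'time': np.float64(0.0), 'qpos': array([-1.359,  0.287,  1.578,  0.   ,  1.279, -0.15 ]), 'dq': array([ 0.   , -0.001,  0.002, -0.   ,  0.   ,  0.001]), 'joint_efforts': array([-2.0000e-03, -4.0599e+01, -2.9263e+01, -0.0000e+00,  6.0000e-03,
        0.0000e+00]), 'eef_pos': array([ 0.239, -0.631,  0.255]), 'tcp_rot': array([-0.127,  0.696, -0.695,  0.127]), 'contact_force': array([-0.119, -0.607, -0.393]), 'wrist_torque': array([ 0.012, -0.001, -0.029]), 'opening': np.float64(0.995)}
[[-0.935 -0.     0.354]
 [-0.354  0.002 -0.935]
 [-0.    -1.    -0.002]]
scene bush_center 0.93 [405. 215.] 955 [ 0.248  0.182 -0.002] [0.403 0.303 0.116]
scene bush_center 0.92 [442. 242.] 1176 [ 0.308  0.344 -0.001] [0.408 0.421 0.116]
scene bush_center 0.89 [402. 289.] 1338 [ 0.422  0.352 -0.001] [0.557 0.442 0.115]
scene bush_center 0.7 [379. 244.] 1157 [ 0.411  0.249 -0.002] [0.52  0.329 0.114]
scene sleeve_center 0.59 [281. 227.] 720 [ 0.569  0.084 -0.002] [0.65  0.158 0.114]
scene fat_bush_center 0.72 [336. 182.] 1430 [ 0.383  0.05  -0.   ] [0.492 0.145 0.115]
scene home 0.74 [216. 149.] 3488 [ 0.472 -0.371 -0.003] [ 0.69  -0.146  0.052]
top bush_center 0.98 [236. 262.] 909 [0.325 0.227 0.003] [0.399 0.295 0.114]
top bush_center 0.89 [181. 190.] 1036 [ 0.479  0.364 -0.002] [0.553 0.47  0.115]
top bush_center 0.65 [237. 162.] 951 [ 0.559  0.229 -0.001] [0.643 0.306 0.114]
top bush_center 0.59 [230. 212.] 942 [ 0.443  0.254 -0.001] [0.515 0.338 0.115]
top sleeve_center 0.75 [299. 143.] 458 [0.611 0.119 0.005] [0.648 0.156 0.114]
top fat_bush_center 0.96 [313. 228.] 1355 [0.397 0.05  0.003] [0.491 0.143 0.115]
top home 0.98 [457. 173.] 6186 [ 0.47  -0.324 -0.002] [ 0.687 -0.147  0.051]
0.5
```

View pics/scene0.png

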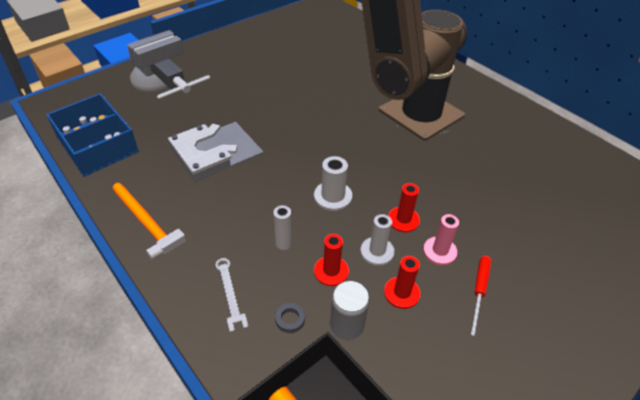

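View pics/top0.png

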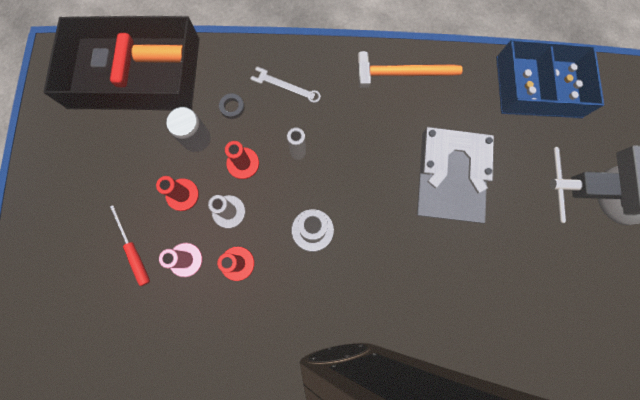

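The wanted part could be mistaken for these (scene pixels):
- Red look-alikes at (405,215), (332,268) and (402,289).
- Pink look-alike at (442,242).
- Sleeve at (282,228), with no flange.
- Fat bush at (334,185).

I choose the plain-steel slim flanged one at scene (379,244), top (228,211). The fixture is at top (457,173), with its mouth towards the bottom of the top picture (towards the robot). Next I check a close crop and measure.

```bash
python3 - <<'E'
from h import *
out=[]
for c,(u,v) in [('scene',(379,244)),('top',(228,211))]:
    z=np.load(f'{c}0.npz'); im=z['im']; out.append(cv2.resize(im[v-50:v+50,u-60:u+60],None,fx=3.3,fy=3.3,interpolation=cv2.INTER_CUBIC))
cv2.imwrite('pics/crop0.png',np.hstack(out))
full=np.ones((400,640),bool)
for c in ['scene','top']:
    z=np.load(f'{c}0.npz'); P=cloud(c,z['d'],full); C=z['im'].reshape(-1,3)[(z['d']>0).ravel()]
    for n,(x,y) in dict(bush=(.47,.275),sleeve=(.63,.137),fat=(.444,.097)).items():
        m=np.hypot(P[:,0]-x,P[:,1]-y)<.06
        Q=P[m]; 
        top=Q[Q[:,2]>.104]; fl=Q[(Q[:,2]>.006)&(Q[:,2]<.016)]
        print(c,n,'top',(0.5*(top.min(0)+top.max(0))).round(4),top[:,2].mean().round(4),np.ptp(top,axis=0).round(3),
          cv2.minEnclosingCircle(top[:,:2].astype(np.float32)), 'fl',cv2.minEnclosingCircle(fl[:,:2].astype(np.float32)) if len(fl)>3 else None)
    # height map fixture 1mm
    x0,x1,y0,y1=.43,.73,-.38,-.10
    H=np.zeros((300,280),np.float32); m=(P[:,0]>x0)&(P[:,0]<x1)&(P[:,1]>y0)&(P[:,1]<y1)
    Q=P[m]
    print(np.histogram(Q[:,2],bins=np.arange(-.005,.06,.003)))
    I=np.zeros((600,560,3),np.uint8)
    for q,cc in zip(Q,C[m]):
        px=int((y1-q[1])*2000); py=int((x1-q[0])*2000)
        col=(0,0,120) if q[2]<.004 else (0,160,0) if q[2]<.02 else (160,160,160) if q[2]<.043 else (255,255,0)
        cv2.circle(I,(px,py),2,col,-1)
    cv2.imwrite(f'pics/fix_{c}.png',I)
E
```

```text
scene bush top [0.4807 0.2925 0.1092] 0.1104 [0.037 0.036 0.01 ] ((0.4808882772922516, 0.29170936346054077), 0.019228380173444748) fl ((0.47982263565063477, 0.29077470302581787), 0.03925797715783119)
scene sleeve top [0.6301 0.1382 0.109 ] 0.1102 [0.038 0.038 0.01 ] ((0.6310625076293945, 0.1377762407064438), 0.020134927704930305) fl ((0.6279960870742798, 0.14021308720111847), 0.022264206781983376)
scene fat top [0.4444 0.0973 0.1095] 0.1105 [0.059 0.06  0.01 ] ((0.44403353333473206, 0.09843277186155319), 0.03105679713189602) fl ((0.4439627528190613, 0.09763826429843903), 0.049037910997867584)
(array([ 233, 1931, 1550,  421,  771,  362,   55,   51,   50,   40,   48,
         50,   73,   99,  471,  806,  197,   53,   10,    0,    0]), array([-0.005, -0.002,  0.001,  0.004,  0.007,  0.01 ,  0.013,  0.016,
        0.019,  0.022,  0.025,  0.028,  0.031,  0.034,  0.037,  0.04 ,
        0.043,  0.046,  0.049,  0.052,  0.055,  0.058]))
top bush top [0.4797 0.2909 0.1098] 0.1111 [0.037 0.035 0.011] ((0.4796794354915619, 0.29155269265174866), 0.01923549920320511) fl ((0.4795004427433014, 0.29184070229530334), 0.038467202335596085)
top sleeve top [0.6294 0.1379 0.1092] 0.1109 [0.037 0.036 0.01 ] ((0.6300967931747437, 0.13771602511405945), 0.019161812961101532) fl ((0.6256439685821533, 0.1386232078075409), 0.01924140937626362)
top fat top [0.4432 0.0963 0.1101] 0.1112 [0.059 0.058 0.011] ((0.4432871341705322, 0.09680537134408951), 0.02991192229092121) fl ((0.4432898461818695, 0.09655674546957016), 0.04811445623636246)
(array([ 276, 4068, 3067,  477, 2143,  611,   22,   16,   14,   12,   19,
         20,   56,   81,  929, 1596,  206,   85,    6,    0,    0]), array([-0.005, -0.002,  0.001,  0.004,  0.007,  0.01 ,  0.013,  0.016,
        0.019,  0.022,  0.025,  0.028,  0.031,  0.034,  0.037,  0.04 ,
        0.043,  0.046,  0.049,  0.052,  0.055,  0.058]))
```

View pics/crop0.png

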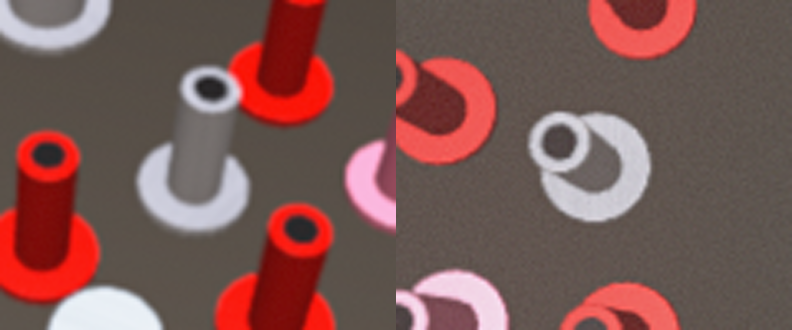

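View pics/fix_top.png

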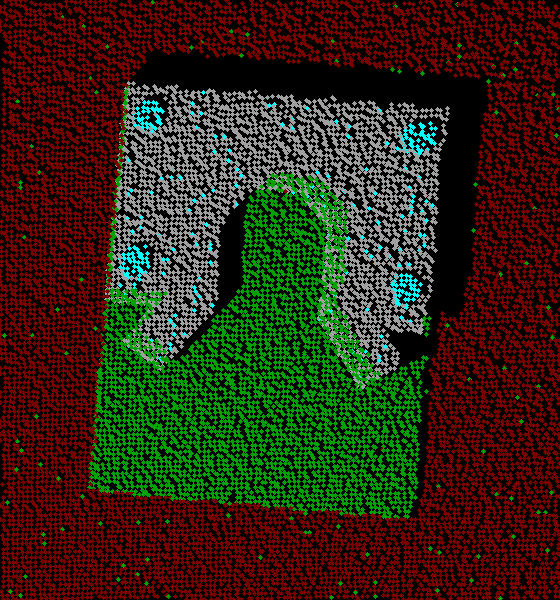

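The crop confirms a slim, plain-steel, flanged bush; its axis is near (0.480, 0.2915). Next is the fixture pose.

```bash
python3 - <<'E'
from h import *
full=np.ones((400,640),bool)
for c in ['scene','top']:
    z=np.load(f'{c}0.npz'); P=cloud(c,z['d'],full)
    m=(P[:,0]>.45)&(P[:,0]<.71)&(P[:,1]>-.345)&(P[:,1]<-.125); Q=P[m]
    # remove stragglers: need neighbours
    B=Q[(Q[:,2]>.0045)&(Q[:,2]<.055)]
    from scipy.spatial import cKDTree
    t=cKDTree(B[:,:2]); n=np.array([len(a) for a in t.query_ball_point(B[:,:2],.005)]); B=B[n>=6]
    (cx,cy),(w,h),a=cv2.minAreaRect(B[:,:2].astype(np.float32))
    bx=cv2.boxPoints(((cx,cy),(w,h),a)); e=[bx[1]-bx[0],bx[2]-bx[1]]; e=max(e,key=np.linalg.norm); e=e*np.sign(e[0]); yaw=np.arctan2(e[1],e[0])
    print(c,'rect',cx,cy,w,h,'yaw',np.degrees(yaw))
    ux=np.array([np.cos(yaw),np.sin(yaw)]); uy=np.array([-ux[1],ux[0]])
    hom=np.array([cx,cy])+ux*(.1025-.065)
    print('home',hom.round(4))
    Pl=Q[(Q[:,2]>.035)]; L=np.c_[(Pl[:,:2]-hom)@ux,(Pl[:,:2]-hom)@uy]
    if c=='top':
      for x in np.arange(-.080,.03,.006):
        s=L[(abs(L[:,0]-x)<.003)]; l=s[s[:,1]>0,1]; r=s[s[:,1]<0,1]
        print(round(x,3), np.sort(l)[:3].round(3), np.sort(r)[::-1][:3].round(3))
      s=L[abs(L[:,1])<.006]; print('end',np.sort(s[:,0])[:6].round(4), 'back',np.sort(L[:,0])[-8:].round(4), 'y',np.sort(L[:,1])[[5,-5]].round(4))
    b=B[B[:,2]<.03]; Lb=(b[:,:2]-hom)@ux; print('front',np.sort(Lb)[:8].round(4), 'sz base',np.median(b[Lb<-.09][:,2]),'plate',np.median(Pl[:,2]))
E
```

```text
scene rect 0.5809847116470337 -0.2334754467010498 0.1642042100429535 0.20527702569961548 yaw -5.0921187
home [ 0.6183 -0.2368]
front [-0.1401 -0.1401 -0.1397 -0.1397 -0.1395 -0.1392 -0.1389 -0.1389] sz base 0.008853930009161792 plate 0.04085739702916946
top rect 0.5799758434295654 -0.2339349389076233 0.16329731047153473 0.20699542760849 yaw -4.6999564
home [ 0.6173 -0.237 ]
-0.08 [] [-0.051]
-0.074 [0.048 0.05  0.05 ] [-0.047 -0.048 -0.048]
-0.068 [0.043 0.044 0.046] [-0.042 -0.043 -0.044]
-0.062 [0.039 0.041 0.041] [-0.037 -0.038 -0.038]
-0.056 [0.035 0.037 0.037] [-0.033 -0.034 -0.035]
-0.05 [0.03  0.033 0.033] [-0.03  -0.031 -0.031]
-0.044 [0.027 0.027 0.029] [-0.026 -0.027 -0.027]
-0.038 [0.026 0.026 0.029] [-0.028 -0.028 -0.028]
-0.032 [0.027 0.027 0.027] [-0.027 -0.027 -0.027]
-0.026 [0.026 0.027 0.029] [-0.027 -0.027 -0.028]
-0.02 [0.027 0.027 0.028] [-0.027 -0.028 -0.03 ]
-0.014 [0.027 0.027 0.03 ] [-0.026 -0.027 -0.029]
-0.008 [0.027 0.027 0.028] [-0.027 -0.028 -0.028]
-0.002 [0.026 0.028 0.028] [-0.027 -0.028 -0.028]
0.004 [0.024 0.024 0.025] [-0.022 -0.024 -0.025]
0.01 [0.017 0.02  0.02 ] [-0.016 -0.017 -0.018]
0.016 [0.001 0.003 0.007] [-0.001 -0.003 -0.005]
0.022 [0.001 0.002 0.002] [-0.    -0.    -0.002]
0.028 [0.    0.003 0.003] [-0.    -0.002 -0.003]
end [0.0178 0.0179 0.0179 0.0182 0.0183 0.0193] back [0.0651 0.0652 0.0652 0.0652 0.0653 0.0654 0.0659 0.066 ] y [-0.0809  0.0803]
front [-0.141  -0.1408 -0.1408 -0.1408 -0.1408 -0.1407 -0.1407 -0.1405] sz base 0.008620733103823053 plate 0.04062591482182726
```

Fixture measured: home is about (0.6175, -0.237), yaw about -4.9°, and the slot edges and end match the drawing. Now I swing over to the bush.

Call:
{"op": "arm_command", "data": {
  "steps": [
    {"hand":1,"travel":[-0.2,0,-0.03],"rotation":[0,-0.187,0]},
    {"hand":1,"travel":[-0.2,0,-0.03],"rotation":[0,-0.187,0]},
    {"hand":1,"travel":[-0.2,0,-0.03],"rotation":[0,-0.187,0]},
    {"hand":1,"travel":[-0.2,0,-0.03],"rotation":[0,-0.187,0]},
    {"hand":1,"travel":[-0.2,0,-0.03],"rotation":[0,-0.187,0]},
    {"hand":1,"travel":[-0.2,0,-0.03],"rotation":[0,-0.187,0]},
    {"hand":1,"travel":[-0.2,0,-0.03],"rotation":[0,-0.187,0]},
    {"hand":1,"travel":[-0.2,0,-0.03],"rotation":[0,-0.187,0]},
    {"hand":1,"travel":[-0.2,0,-0.03],"rotation":[0,-0.187,0]},
    {"hand":1,"travel":[-0.2,0,-0.03],"rotation":[0,-0.187,0]},
    {"hand":1,"travel":[-0.2,0,-0.03],"rotation":[0,-0.187,0]},
    {"hand":1,"travel":[-0.2,0,-0.03],"rotation":[0,-0.187,0]}
  ]
}}

```text
time: 2.0
eef_pos: [0.5817, -0.0205, 0.2569]
tcp_rot: [0.498, -0.498, 0.504, -0.499]
contact_force: [1.2, 0.2, 0.0]
opening: 0.995
```

```bash
cat >> h.py <<'E'
def goto(p,st=None):
    st=st or ctrl.get_state(); M=R.from_quat(st['tcp_rot']).as_matrix(); d=M.T@(np.array(p)-st['eef_pos'])
    az=np.degrees(np.arctan2(M[1,2],M[0,2]))
    print('t',round(float(st['time']),2),'pos',np.round(st['eef_pos'],4),'jaw az',az.round(2),'down',M[:,1].round(3),'q',np.round(st['qpos'],2),'open',round(float(st['opening']),3),'F',np.round(st['contact_force'],1))
    print('d tool units',(d/.3).round(4),'dist',np.linalg.norm(d).round(4))
    lev=np.array([np.cos(np.radians(az)),np.sin(np.radians(az)),0]);y=np.array([0,0,-1.]);D=np.c_[np.cross(y,lev),y,lev]
    print('levelling rot units',(np.degrees(R.from_matrix(M.T@D).as_rotvec())/30).round(3))
E
python3 -c "
from h import *
goto([.48,.2915,.23])"
```

```text
t 2.0 pos [ 0.5817 -0.0205  0.2569] jaw az -0.24 down [ 0.007 -0.005 -1.   ] q [-0.21  0.08  1.81 -0.    1.24 -0.2 ] open 0.995 F [1.2 0.2 0. ]
d tool units [-1.0391  0.0823 -0.3438] dist 0.3293
levelling rot units [-0.013 -0.     0.009]
```

Call:
{"op": "arm_command", "data": {
  "steps": [
    {"hand":1,"travel":[-0.173,0,-0.057],"rotation":[0,-0.177,0]},
    {"hand":1,"travel":[-0.178,0,-0.04],"rotation":[0,-0.177,0]},
    {"hand":1,"travel":[-0.18,0,-0.024],"rotation":[0,-0.177,0]},
    {"hand":1,"travel":[-0.182,0,-0.007],"rotation":[0,-0.177,0]},
    {"hand":1,"travel":[-0.182,0,0.009],"rotation":[0,-0.177,0]},
    {"hand":1,"travel":[-0.18,0,0.026],"rotation":[0,-0.177,0]},
    {"hand":1}
  ]
}}

```text
$.steps[6]: bad value
```

```bash
python3 - <<'E'
from h import *
goto([.48,.2915,.2])
st=ctrl.get_state(); im,d=ctrl.read_camera('wrist'); cv2.imwrite('pics/w1.png',im)
P=cloud('wrist',d,np.ones(d.shape,bool),st)
m=(np.hypot(P[:,0]-.48,P[:,1]-.2915)<.045)&(P[:,2]>.1)&(P[:,2]<.12);print(m.sum(), cv2.minEnclosingCircle(P[m][:,:2].astype(np.float32)) if m.sum() else 0)
E
```

```text
t 2.0 pos [ 0.5817 -0.0205  0.2569] jaw az -0.24 down [ 0.007 -0.005 -1.   ] q [-0.21  0.08  1.81 -0.    1.24 -0.2 ] open 0.995 F [1.2 0.2 0. ]
d tool units [-1.0395  0.1823 -0.3445] dist 0.3331
levelling rot units [-0.013 -0.     0.009]
0 0
```

View pics/w1.png

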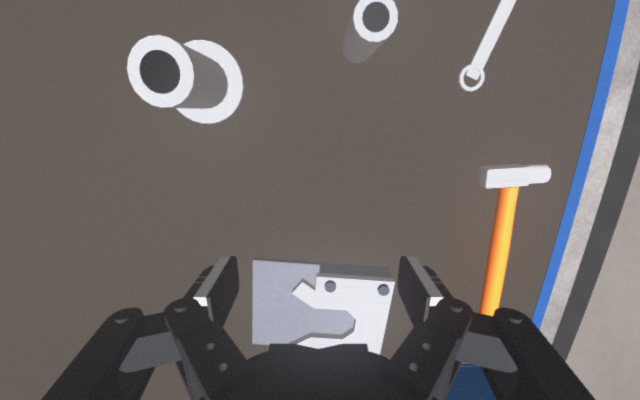

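The move was refused because a row lacked fields, so the arm did not move. The wrist picture shows the fat bush (160,75), the sleeve (375,17) and the fixture (330,310). I'll send it again.

Call:
{"op": "arm_command", "data": {
  "steps": [
    {"hand":1,"travel":[-0.173,0,-0.057],"rotation":[0,-0.177,0]},
    {"hand":1,"travel":[-0.178,0,-0.04],"rotation":[0,-0.177,0]},
    {"hand":1,"travel":[-0.18,0,-0.024],"rotation":[0,-0.177,0]},
    {"hand":1,"travel":[-0.182,0,-0.007],"rotation":[0,-0.177,0]},
    {"hand":1,"travel":[-0.182,0,0.009],"rotation":[0,-0.177,0]},
    {"hand":1,"travel":[-0.18,0,0.026],"rotation":[0,-0.177,0]},
    {"hand":1,"travel":[0,0,0],"rotation":[0,0,0]}
  ]
}}

```text
time: 2.92
eef_pos: [0.4718, 0.3061, 0.2584]
tcp_rot: [-0.619, 0.333, -0.34, 0.624]
contact_force: [0.5, -0.6, 0.5]
opening: 0.999
```

```bash
python3 - <<'E'
from h import *
goto([.48,.2915,.2])
st=ctrl.get_state(); im,d=ctrl.read_camera('wrist'); cv2.imwrite('pics/w2.png',im)
P=cloud('wrist',d,np.ones(d.shape,bool),st)
m=(np.hypot(P[:,0]-.48,P[:,1]-.2915)<.045)&(P[:,2]>.1)&(P[:,2]<.12);print(m.sum(), cv2.minEnclosingCircle(P[m][:,:2].astype(np.float32)) if m.sum() else 0)
E
```

```text
t 2.92 pos [0.4718 0.3061 0.2584] jaw az 33.17 down [ 0.011  0.002 -1.   ] q [ 0.4   0.03  1.86 -0.    1.24 -0.18] open 0.999 F [ 0.5 -0.6  0.5]
d tool units [ 0.0547  0.1948 -0.0059] dist 0.0607
levelling rot units [-0.02  -0.     0.009]
1061 ((0.48104119300842285, 0.2894529402256012), 0.018879899755120277)
```

View pics/w2.png

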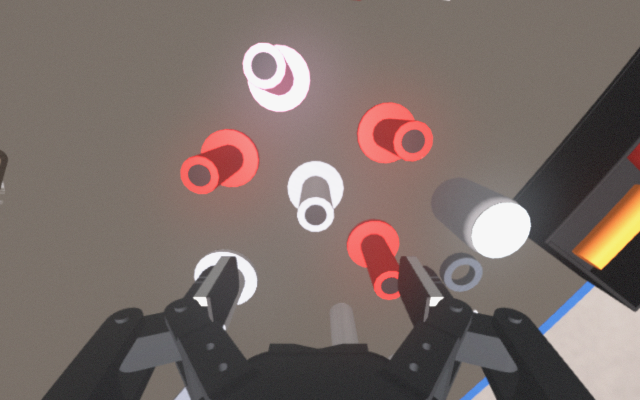

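The wrist picture shows the steel bush centred between the reds (rim at (315,214)). I'll check finger clearance to the neighbours before going down.

```bash
python3 - <<'E'
from h import *
z=np.load('top0.npz'); P=cloud('top',z['d'],np.ones((400,640),bool))
m=(P[:,2]>.105)&(P[:,2]<.125)&(P[:,1]>.0)&(P[:,0]<.7); Q=P[m]
I=np.zeros((400,500),np.uint8)
for q in Q: cv2.circle(I,(int(q[1]*1000),int(q[0]*1000)-300),2,255,-1)
n,l,s,c=cv2.connectedComponentsWithStats(I)
b=np.array([.48,.291])
for k in range(1,n):
    if s[k,4]>200:
        p=np.array([c[k][1]+300,c[k][0]])/1000; d=p-b; print(p.round(3),s[k,2:4],'dist',np.linalg.norm(d).round(3),'dir',np.degrees(np.arctan2(d[1],d[0])).round(0))
st=ctrl.get_state(); goto([.48,.291,.09])
E
```

```text
[0.362 0.263] [41 43] dist 0.121 dir -167.0
[0.366 0.381] [43 39] dist 0.145 dir 142.0
[0.443 0.096] [63 64] dist 0.199 dir -101.0
[0.479 0.29 ] [40 42] dist 0.001 dir -142.0
[0.516 0.402] [43 39] dist 0.117 dir 72.0
[0.595 0.266] [42 39] dist 0.118 dir -12.0
[0.629 0.137] [41 41] dist 0.214 dir -46.0
[0.655 0.382] [69 68] dist 0.197 dir 28.0
t 2.98 pos [0.4726 0.3047 0.2584] jaw az 33.04 down [ 0.012  0.001 -1.   ] q [ 0.39  0.03  1.86 -0.    1.24 -0.18] open 1.004 F [1.3 0.2 0.2]
d tool units [ 0.0486  0.5614 -0.01  ] dist 0.1691
levelling rot units [-0.02 -0.    0.01]
```

Clearance is fine (the nearest neighbour sits more than 40 mm off the jaw line). Going down.

Call:
{"op": "arm_command", "data": {
  "steps": [
    {"hand":1,"travel":[0.049,0.08,-0.01],"rotation":[-0.02,0,0.01]},
    {"hand":1,"travel":[0,0.1,0],"rotation":[0,0,0]},
    {"hand":1,"travel":[0,0.0,0],"rotation":[0,0,0]}
  ]
}}

```text
time: 3.35
eef_pos: [0.4802, 0.2847, 0.2001]
tcp_rot: [0.622, -0.34, 0.339, -0.619]
contact_force: [-0.4, 0.2, 0.6]
opening: 0.999
```

```bash
python3 -c "
from h import *
goto([.48,.291,.086])"
```

```text
t 3.35 pos [0.4802 0.2847 0.2001] jaw az 32.67 down [-0.003 -0.003 -1.   ] q [ 0.35  0.09  1.91 -0.    1.14 -0.22] open 0.999 F [-0.4  0.2  0.6]
d tool units [-0.0185  0.3802  0.0121] dist 0.1142
levelling rot units [0.007 0.    0.002]
```

Call:
{"op": "arm_command", "data": {
  "steps": [
    {"hand":1,"travel":[-0.018,0.0,0.012],"rotation":[0.007,0,0]},
    {"hand":1,"travel":[0,0.12,0],"rotation":[0,0,0]},
    {"hand":1,"travel":[0,0.1,0],"rotation":[0,0,0]},
    {"hand":1,"travel":[0,0.0,0],"rotation":[0,0,0]}
  ]
}}

```text
time: 3.85
eef_pos: [0.4849, 0.2895, 0.1363]
tcp_rot: [-0.618, 0.339, -0.343, 0.621]
contact_force: [-0.5, -0.3, -0.8]
opening: 1.003
```

```bash
python3 -c "
from h import *
goto([.48,.291,.086])"
```

```text
t 3.85 pos [0.4849 0.2895 0.1363] jaw az 32.34 down [ 0.007  0.002 -1.   ] q [ 0.36  0.17  1.95 -0.    1.01 -0.2 ] open 1.003 F [-0.5 -0.3 -0.8]
d tool units [-0.0132  0.1677 -0.0124] dist 0.0506
levelling rot units [-0.014 -0.     0.005]
```

Call:
{"op": "arm_command", "data": {
  "steps": [
    {"hand":1,"travel":[-0.013,0.08,-0.012],"rotation":[-0.012,0,0.005]},
    {"hand":1,"travel":[0,0.08,0],"rotation":[0,0,0]},
    {"hand":1,"travel":[0,0.0,0],"rotation":[0,0,0]}
  ]
}}

```text
time: 4.22
eef_pos: [0.4846, 0.2923, 0.0942]
tcp_rot: [-0.616, 0.339, -0.344, 0.623]
contact_force: [-0.7, 0.2, 0.3]
opening: 1.0
```

```bash
python3 -c "
from h import *
goto([.48,.291,.086])"
```

```text
t 4.22 pos [0.4846 0.2923 0.0942] jaw az 32.28 down [ 0.011  0.005 -1.   ] q [ 0.36  0.23  1.96  0.    0.93 -0.2 ] open 1.0 F [-0.7  0.2  0.3]
d tool units [-0.0046  0.0271 -0.0158] dist 0.0095
levelling rot units [-0.022 -0.     0.004]
```

Call:
{"op": "arm_command", "data": {
  "steps": [
    {"hand":1,"travel":[-0.003,0.027,-0.016],"rotation":[-0.02,0,0.004]},
    {"hand":1,"travel":[0,0,0],"rotation":[0,0,0]}
  ]
}}

```text
time: 4.47
eef_pos: [0.4821, 0.2913, 0.0893]
tcp_rot: [-0.618, 0.34, -0.343, 0.621]
contact_force: [0.5, 0.6, 0.7]
opening: 0.998
```

```bash
python3 -c "
from h import *
goto([.48,.291,.086])"
```

```text
t 4.47 pos [0.4821 0.2913 0.0893] jaw az 32.28 down [ 0.005  0.002 -1.   ] q [ 0.36  0.24  1.97  0.    0.93 -0.2 ] open 0.998 F [0.5 0.6 0.7]
d tool units [-0.0031  0.0109 -0.0065] dist 0.0039
levelling rot units [-0.011 -0.     0.001]
```

Call:
{"op": "arm_command", "data": {
  "steps": [
    {"hand":1,"travel":[-0.003,0.01,-0.007],"rotation":[-0.01,0,0]},
    {"hand":0.3,"travel":[0,0,0],"rotation":[0,0,0]},
    {"hand":0,"travel":[0,0,0],"rotation":[0,0,0]},
    {"hand":0,"travel":[0,0,0],"rotation":[0,0,0]},
    {"hand":0,"travel":[0,0,0],"rotation":[0,0,0]},
    {"hand":0,"travel":[0,0,0],"rotation":[0,0,0]}
  ],
  "grip_force": 70
}}

```text
time: 5.22
eef_pos: [0.4806, 0.2912, 0.0883]
tcp_rot: [-0.619, 0.34, -0.342, 0.62]
contact_force: [-0.6, -0.1, 1.0]
opening: 0.431
```

```bash
python3 -c "
from h import *
goto([.48,.291,.086])"
```

```text
t 5.22 pos [0.4806 0.2912 0.0883] jaw az 32.28 down [ 0.003  0.    -1.   ] q [ 0.36  0.24  1.97 -0.    0.93 -0.2 ] open 0.431 F [-0.6 -0.1  1. ]
d tool units [-0.0005  0.0076 -0.0022] dist 0.0024
levelling rot units [-0.005 -0.     0.003]
```

The opening is 0.43, or about 37 mm, so the barrel is gripped. Lifting.

Call:
{"op": "arm_command", "data": {
  "steps": [
    {"hand":0,"travel":[0,-0.05,0],"rotation":[0,0,0]},
    {"hand":0,"travel":[0,-0.12,0],"rotation":[0,0,0]},
    {"hand":0,"travel":[0,-0.15,0],"rotation":[0,0,0]},
    {"hand":0,"travel":[0,-0.15,0],"rotation":[0,0,0]},
    {"hand":0,"travel":[0,-0.1,0],"rotation":[0,0,0]},
    {"hand":0,"travel":[0,0,0],"rotation":[0,0,0]}
  ]
}}

```text
time: 5.98
eef_pos: [0.4763, 0.2898, 0.2599]
tcp_rot: [0.622, -0.343, 0.339, -0.617]
contact_force: [-0.0, 1.2, -5.5]
opening: 0.429
```

```bash
python3 -c "
from h import *
goto([.56,.04,.26])
im,d=ctrl.read_camera('scene'); cv2.imwrite('pics/s3.png',im)"
```

```text
t 5.97 pos [0.4763 0.2898 0.2599] jaw az 32.28 down [-0.009 -0.004 -1.   ] q [ 0.36  0.03  1.86 -0.    1.26 -0.2 ] open 0.429 F [-0.   1.2 -5.5]
d tool units [ 8.531e-01  3.000e-04 -2.088e-01] dist 0.2635
levelling rot units [ 0.019 -0.    -0.003]
```

View pics/s3.png

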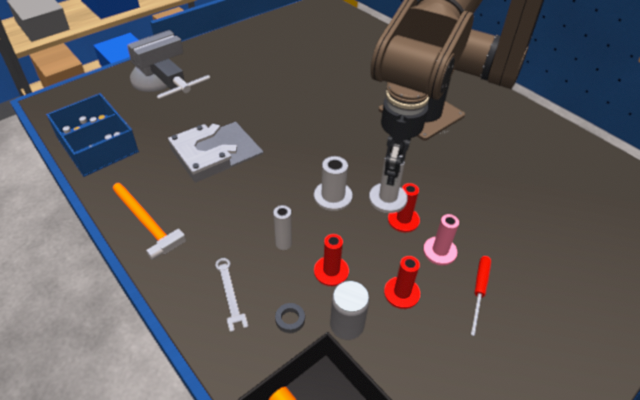

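The bush hangs upright in the gripper at (389,195), and the measured weight of about 5.5 N agrees. Now I work out the traverse to a point in front of the fixture mouth, turning the jaws into line with the slot.

```bash
python3 - <<'E'
import numpy as np
d=(np.array([.493,-.2263])-np.array([.4763,.2898]))/10
for k in range(10):
    t=np.radians(32.3-3.72*(k)); print(k,((np.sin(t)*d[0]-np.cos(t)*d[1])/.3).round(3),((np.cos(t)*d[0]+np.sin(t)*d[1])/.3).round(3))
print(3.72/30)
E
```

```text
0 0.148 -0.087
1 0.154 -0.077
2 0.158 -0.067
3 0.162 -0.057
4 0.166 -0.046
5 0.168 -0.035
6 0.17 -0.024
7 0.172 -0.013
8 0.172 -0.002
9 0.172 0.009
0.12400000000000001
```

Call:
{"op": "arm_command", "data": {
  "steps": [
    {"hand":0,"travel":[0.148,0,-0.087],"rotation":[0,0.124,0]},
    {"hand":0,"travel":[0.154,0,-0.077],"rotation":[0,0.124,0]},
    {"hand":0,"travel":[0.158,0,-0.067],"rotation":[0,0.124,0]},
    {"hand":0,"travel":[0.162,0,-0.057],"rotation":[0,0.124,0]},
    {"hand":0,"travel":[0.166,0,-0.046],"rotation":[0,0.124,0]},
    {"hand":0,"travel":[0.168,0,-0.035],"rotation":[0,0.124,0]},
    {"hand":0,"travel":[0.17,0,-0.024],"rotation":[0,0.124,0]},
    {"hand":0,"travel":[0.172,0,-0.013],"rotation":[0,0.124,0]},
    {"hand":0,"travel":[0.172,0,-0.002],"rotation":[0,0.124,0]},
    {"hand":0,"travel":[0.172,0,0.009],"rotation":[0,0.124,0]},
    {"hand":0,"travel":[0,0,0],"rotation":[0,0,0]}
  ]
}}

```text
time: 7.4
eef_pos: [0.4737, -0.238, 0.2268]
tcp_rot: [-0.486, 0.541, -0.509, 0.459]
contact_force: [-0.4, 0.5, -5.5]
opening: 0.424
```

```bash
python3 -c "
from h import *
goto([.493,-.2263,.16])"
```

```text
t 7.4 pos [ 0.4737 -0.238   0.2268] jaw az -6.01 down [-0.059  0.008 -0.998] q [-0.64  0.02  1.93 -0.03  1.24 -0.53] open 0.424 F [-0.4  0.5 -5.5]
d tool units [-0.0453  0.2189  0.0731] dist 0.0705
levelling rot units [ 0.113 -0.    -0.003]
```

Correct tilt and position, then come part way down.

Call:
{"op": "arm_command", "data": {
  "steps": [
    {"hand":0,"travel":[-0.045,0,0.073],"rotation":[0.113,-0.035,0]},
    {"hand":0,"travel":[0,0.08,0],"rotation":[0,0,0]},
    {"hand":0,"travel":[0,0.08,0],"rotation":[0,0,0]},
    {"hand":0,"travel":[0,0,0],"rotation":[0,0,0]}
  ]
}}

```text
time: 7.9
eef_pos: [0.4922, -0.2211, 0.1662]
tcp_rot: [-0.478, 0.528, -0.514, 0.478]
contact_force: [-0.2, 0.1, -5.6]
opening: 0.427
```

```bash
python3 -c "
from h import *
goto([.493,-.2263,.1013])"
```

```text
t 7.9 pos [ 0.4922 -0.2211  0.1662] jaw az -4.91 down [-0.013  0.015 -1.   ] q [-0.61  0.09  1.98  0.01  1.09 -0.53] open 0.427 F [-0.2  0.1 -5.6]
d tool units [0.0199 0.2162 0.007 ] dist 0.0652
levelling rot units [ 0.027 -0.    -0.026]
```

Call:
{"op": "arm_command", "data": {
  "steps": [
    {"hand":0,"travel":[0.02,0.07,0.006],"rotation":[0.027,0,-0.026]},
    {"hand":0,"travel":[0,0.07,0],"rotation":[0,0,0]},
    {"hand":0,"travel":[0,0.03,0],"rotation":[0,0,0]},
    {"hand":0,"travel":[0,0,0],"rotation":[0,0,0]}
  ]
}}

```text
time: 8.4
eef_pos: [0.4932, -0.2248, 0.1141]
tcp_rot: [-0.479, 0.521, -0.52, 0.479]
contact_force: [-0.2, -0.0, -4.7]
opening: 0.426
```

```bash
cat > look.py <<'E'
from h import *
import sys
n=sys.argv[1]
goto([.493,-.2263,.1013])
hom=np.array([.6175,-.237]);a=np.radians(-4.9);ux=np.array([np.cos(a),np.sin(a)]);uy=np.array([-ux[1],ux[0]])
st=ctrl.get_state(); e=st['eef_pos'][:2]-hom; print('tcp in home',(e@ux).round(4),(e@uy).round(4))
out=[]
for c,(u,v) in [('scene',(225,140)),('top',(457,180))]:
    im,d=ctrl.read_camera(c); out.append(cv2.resize(im[v-60:v+60,u-66:u+66],None,fx=3,fy=3,interpolation=cv2.INTER_CUBIC))
    P=cloud(c,d,np.ones(d.shape,bool)); L=np.c_[(P[:,:2]-hom)@ux,(P[:,:2]-hom)@uy,P[:,2]]
    m=(abs(L[:,0]-e@ux)<.05)&(abs(L[:,1]-e@uy)<.05)
    Q=L[m]; f=Q[(Q[:,2]>.013)&(Q[:,2]<.033)]
    print(c,'flange-ish',len(f),f.min(0).round(4) if len(f) else '',f.max(0).round(4) if len(f) else '')
cv2.imwrite(f'pics/{n}.png',np.hstack(out))
E
python3 look.py l4
```

```text
t 8.4 pos [ 0.4932 -0.2248  0.1141] jaw az -4.76 down [-0.001  0.001 -1.   ] q [-0.62  0.16  2.01  0.    0.97 -0.53] open 0.426 F [-0.2 -0.  -4.7]
d tool units [ 0.005   0.0428 -0.0002] dist 0.0129
levelling rot units [ 0.002 -0.    -0.002]
tcp in home -0.1249 0.0015
scene flange-ish 51 [-0.1598 -0.0335  0.0134] [-0.0886  0.0422  0.033 ]
top flange-ish 28 [-0.1635  0.0069  0.0133] [-0.0757  0.0514  0.0329]
```

View pics/l4.png

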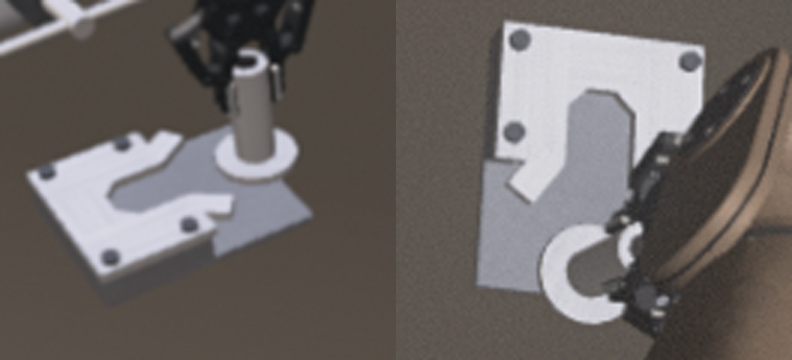

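The bush hangs upright over the bare base, in front of the mouth. The scene camera puts the flange about 2–4 mm to the +y side. I'll lower it to about 5 mm over the base and centre it.

Call:
{"op": "arm_command", "data": {
  "steps": [
    {"hand":0,"travel":[0.01,0.025,0],"rotation":[0,0,0]},
    {"hand":0,"travel":[0,0.015,0],"rotation":[0,0,0]},
    {"hand":0,"travel":[0,0,0],"rotation":[0,0,0]}
  ]
}}

```text
time: 8.88
eef_pos: [0.4947, -0.2294, 0.1045]
tcp_rot: [0.478, -0.519, 0.522, -0.479]
contact_force: [0.3, -0.4, -4.8]
opening: 0.432
```

```bash
python3 look.py l5
```

```text
t 8.88 pos [ 0.4947 -0.2294  0.1045] jaw az -4.77 down [ 0.004 -0.002 -1.   ] q [-0.62  0.18  2.01  0.    0.95 -0.54] open 0.432 F [ 0.3 -0.4 -4.8]
d tool units [-0.0098  0.0105 -0.0064] dist 0.0047
levelling rot units [-0.008 -0.     0.004]
tcp in home -0.123 -0.0029
scene flange-ish 297 [-0.1626 -0.0386  0.0132] [-0.0747  0.0356  0.0326]
top flange-ish 468 [-0.1622 -0.0289  0.013 ] [-0.0837  0.038   0.0328]
```

View pics/l5.png

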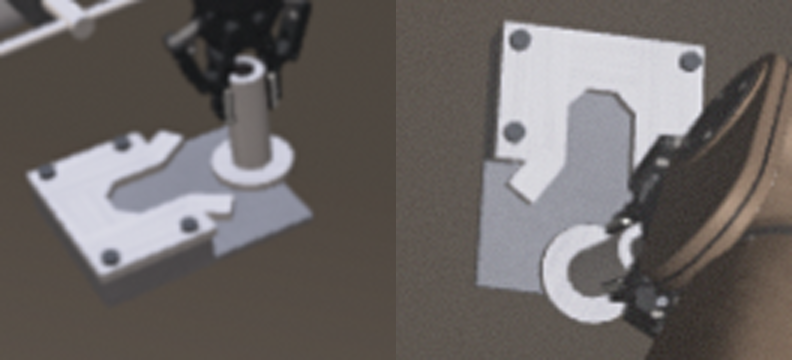

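The flange is centred to about 1 mm by both cameras and the foot is about 8 mm over the base. I'll come down 3 mm more and slide in gently, with checks.

Call:
{"op": "arm_command", "data": {
  "steps": [
    {"hand":0,"travel":[-0.003,0.01,0],"rotation":[-0.008,0,0.004]},
    {"hand":0,"travel":[0,0,0.03],"rotation":[0,0,0]},
    {"hand":0,"travel":[0,0,0.04],"rotation":[0,0,0]},
    {"hand":0,"travel":[0,0,0.03],"rotation":[0,0,0]},
    {"hand":0,"travel":[0,0,0],"rotation":[0,0,0]}
  ]
}}

```text
time: 9.6
eef_pos: [0.528, -0.2315, 0.1022]
tcp_rot: [0.479, -0.52, 0.521, -0.479]
contact_force: [-0.2, -0.7, -3.9]
opening: 0.428
```

```bash
python3 look.py l6
```

```text
t 9.6 pos [ 0.528  -0.2315  0.1022] jaw az -4.75 down [ 0.002 -0.001 -1.   ] q [-0.59  0.25  1.93  0.    0.96 -0.51] open 0.428 F [-0.2 -0.7 -3.9]
d tool units [-0.0077  0.0028 -0.1178] dist 0.0354
levelling rot units [-0.004 -0.     0.002]
tcp in home -0.0896 -0.0022
scene flange-ish 268 [-0.1351 -0.0517  0.0133] [-0.0443  0.0365  0.0328]
top flange-ish 466 [-0.1343 -0.0274  0.0136] [-0.053   0.0368  0.0327]
```

View pics/l6.png

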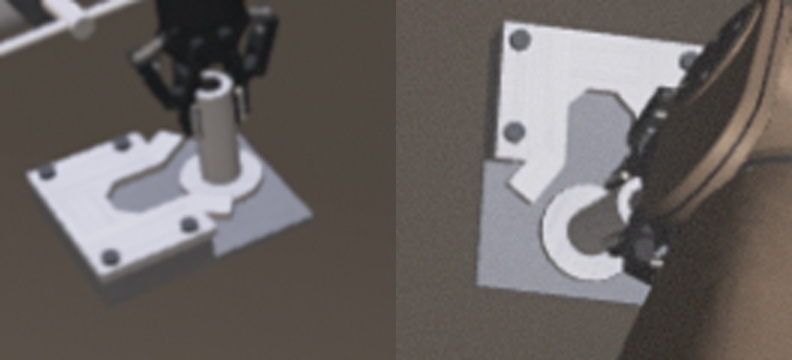

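The flange is entering under the plate's tips, with no contact force. Continuing.

Call:
{"op": "arm_command", "data": {
  "steps": [
    {"hand":0,"travel":[-0.004,0,0.035],"rotation":[-0.004,0,0.002]},
    {"hand":0,"travel":[0,0,0.04],"rotation":[0,0,0]},
    {"hand":0,"travel":[0,0,0.04],"rotation":[0,0,0]},
    {"hand":0,"travel":[0,0,0.04],"rotation":[0,0,0]},
    {"hand":0,"travel":[0,0,0.03],"rotation":[0,0,0]},
    {"hand":0,"travel":[0,0,0],"rotation":[0,0,0]}
  ]
}}

```text
time: 10.45
eef_pos: [0.5867, -0.2349, 0.1016]
tcp_rot: [-0.479, 0.521, -0.52, 0.479]
contact_force: [0.0, 0.8, -5.0]
opening: 0.429
```

```bash
python3 look.py l7
```

```text
t 10.45 pos [ 0.5867 -0.2349  0.1016] jaw az -4.77 down [-0.001  0.001 -1.   ] q [-0.54  0.36  1.79  0.    1.   -0.46] open 0.429 F [ 0.   0.8 -5. ]
d tool units [-0.0027  0.0013 -0.3136] dist 0.0941
levelling rot units [ 0.002 -0.    -0.001]
tcp in home -0.0309 -0.0006
scene flange-ish 127 [-0.0697 -0.0462  0.0135] [0.0107 0.0138 0.0329]
top flange-ish 328 [-0.0756 -0.0398  0.0136] [0.0186 0.0308 0.0328]
```

View pics/l7.png

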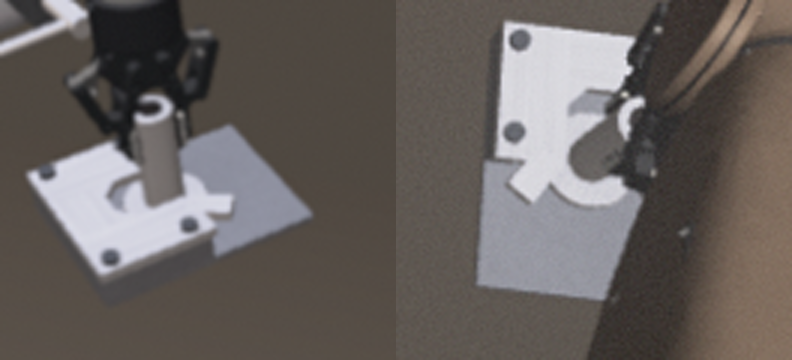

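The barrel is inside the slot with the flange under the plate. About 31 mm remain.

Call:
{"op": "arm_command", "data": {
  "steps": [
    {"hand":0,"travel":[0,0,0.03],"rotation":[0,0,0]},
    {"hand":0,"travel":[0,0,0.03],"rotation":[0,0,0]},
    {"hand":0,"travel":[0,0,0.02],"rotation":[0,0,0]},
    {"hand":0,"travel":[0,0,0.01],"rotation":[0,0,0]},
    {"hand":0,"travel":[0,0,0],"rotation":[0,0,0]}
  ]
}}

```text
time: 11.18
eef_pos: [0.6141, -0.2371, 0.101]
tcp_rot: [-0.479, 0.522, -0.52, 0.478]
contact_force: [0.4, 0.2, -4.4]
opening: 0.43
```

```bash
python3 -c "
from h import *
goto([.6175,-.237,.1013])"
```

```text
t 11.18 pos [ 0.6141 -0.2371  0.101 ] jaw az -4.8 down [-0.002  0.002 -1.   ] q [-0.52  0.41  1.72  0.    1.01 -0.44] open 0.43 F [ 0.4  0.2 -4.4]
d tool units [-0.0012 -0.0009  0.0114] dist 0.0034
levelling rot units [ 0.005 -0.    -0.003]
```

Nudging forward in small steps until it touches, reading the force after each.

Call:
{"op": "arm_command", "data": {
  "steps": [
    {"hand":0,"travel":[0,0,0.01],"rotation":[0.005,0,0]},
    {"hand":0,"travel":[0,0,0],"rotation":[0,0,0]}
  ]
}}

```text
time: 11.42
eef_pos: [0.6169, -0.2373, 0.1009]
tcp_rot: [-0.478, 0.521, -0.52, 0.479]
contact_force: [0.8, -0.3, -4.7]
opening: 0.426
```

Call:
{"op": "arm_command", "data": {
  "steps": [
    {"hand":0,"travel":[0,0,0.007],"rotation":[0,0,0]},
    {"hand":0,"travel":[0,0,0],"rotation":[0,0,0]}
  ]
}}

```text
time: 11.68
eef_pos: [0.6187, -0.2374, 0.1007]
tcp_rot: [-0.478, 0.521, -0.52, 0.479]
contact_force: [-0.2, 0.9, -4.3]
opening: 0.427
```

Call:
{"op": "arm_command", "data": {
  "steps": [
    {"hand":0,"travel":[0,0,0.006],"rotation":[0,0,0]},
    {"hand":0,"travel":[0,0,0],"rotation":[0,0,0]}
  ]
}}

```text
time: 11.92
eef_pos: [0.6191, -0.2374, 0.1006]
tcp_rot: [-0.48, 0.523, -0.518, 0.478]
contact_force: [-1.1, -0.5, -4.2]
opening: 0.428
```

```bash
python3 look.py l8; python3 - <<'E'
from h import *
hom=np.array([.6175,-.237]);a=np.radians(-4.9);ux=np.array([np.cos(a),np.sin(a)]);uy=np.array([-ux[1],ux[0]])
im,d=ctrl.read_camera('scene');P=cloud('scene',d,np.ones(d.shape,bool)); L=np.c_[(P[:,:2]-hom)@ux,(P[:,:2]-hom)@uy,P[:,2]]
# barrel points between plate top and fingertips: circle fit with known radius
m=(np.hypot(L[:,0],L[:,1])<.028)&(L[:,2]>.046)&(L[:,2]<.068);Q=L[m]
from scipy.optimize import least_squares
r=least_squares(lambda p:np.hypot(Q[:,0]-p[0],Q[:,1]-p[1])-.019,[0,0],loss='soft_l1',f_scale=.001);print(len(Q),r.x.round(4),np.abs(r.fun).mean())
E
```

```text
t 11.93 pos [ 0.6191 -0.2374  0.1006] jaw az -4.79 down [-0.006  0.003 -1.   ] q [-0.52  0.42  1.7  -0.    1.02 -0.43] open 0.428 F [-1.1 -0.5 -4.2]
d tool units [-1.900e-03  2.000e-04 -4.219e-01] dist 0.1266
levelling rot units [ 0.012 -0.    -0.005]
tcp in home 0.0016 -0.0003
scene flange-ish 40 [-0.0482 -0.0297  0.0133] [-0.0141  0.0114  0.0325]
top flange-ish 225 [-0.045  -0.0304  0.0156] [0.0195 0.0189 0.0329]
86 [ 0.0002 -0.0021] 0.0011999478709484074
```

View pics/l8.png

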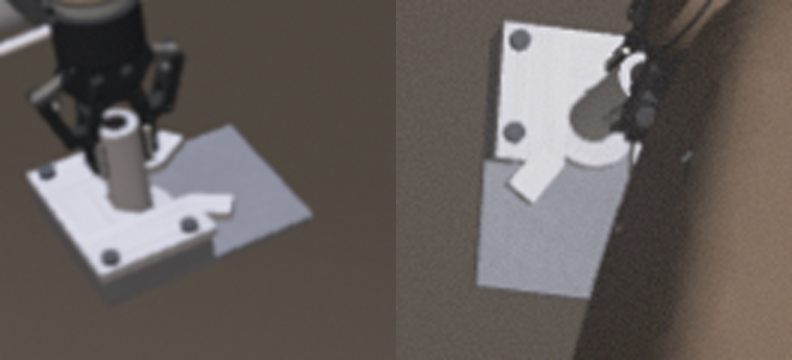

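The last nudge stalled (0.4 mm of 1.8), with about 1 N pushing back and a slight tilt, so the barrel is against the closed end. The barrel fit gives (0.0002, -0.0021) in the home frame. I'll level it and set it down.

Call:
{"op": "arm_command", "data": {
  "steps": [
    {"hand":0,"travel":[0,0.007,-0.001],"rotation":[0.012,0,-0.005]},
    {"hand":0,"travel":[0,0.004,0],"rotation":[0,0,0]},
    {"hand":0,"travel":[0,0,0],"rotation":[0,0,0]}
  ]
}}

```text
time: 12.45
eef_pos: [0.6187, -0.2373, 0.0969]
tcp_rot: [0.479, -0.52, 0.521, -0.479]
contact_force: [-2.2, 0.1, -3.9]
opening: 0.427
```

Call:
{"op": "arm_command", "data": {
  "steps": [
    {"hand":0,"travel":[0,0.004,0],"rotation":[0,0,0]},
    {"hand":0,"travel":[0,0,0],"rotation":[0,0,0]}
  ]
}}

```text
time: 12.7
eef_pos: [0.6187, -0.2373, 0.0965]
tcp_rot: [0.479, -0.52, 0.52, -0.479]
contact_force: [-3.3, 0.8, -3.8]
opening: 0.428
```

```bash
python3 -c "
from h import *
goto([.6175,-.237,.0963])"
```

```text
t 12.7 pos [ 0.6187 -0.2373  0.0965] jaw az -4.78 down [-0. -0. -1.] q [-0.52  0.42  1.71 -0.    1.01 -0.44] open 0.428 F [-3.3  0.8 -3.8]
d tool units [-0.0007  0.0005 -0.0041] dist 0.0013
levelling rot units [-0.    -0.     0.001]
```

Call:
{"op": "arm_command", "data": {
  "steps": [
    {"hand":0,"travel":[0,0.005,0],"rotation":[0,0,0]},
    {"hand":0,"travel":[0,0,0],"rotation":[0,0,0]}
  ]
}}

```text
time: 12.95
eef_pos: [0.6188, -0.2373, 0.0965]
tcp_rot: [-0.479, 0.52, -0.52, 0.479]
contact_force: [-3.2, 0.3, -4.4]
opening: 0.428
```

Call:
{"op": "arm_command", "data": {
  "steps": [
    {"hand":0,"travel":[0,0.005,0],"rotation":[0,0,0]},
    {"hand":0,"travel":[0,0,0],"rotation":[0,0,0]}
  ]
}}

```text
time: 13.2
eef_pos: [0.6188, -0.2374, 0.0965]
tcp_rot: [-0.479, 0.521, -0.52, 0.478]
contact_force: [-2.4, 0.8, -5.0]
opening: 0.429
```

The height is stalled at TCP z 0.0965, which puts the foot at about 8.2 mm against the 8 mm base, so the bush is seated. Releasing.

Call:
{"op": "arm_command", "data": {
  "steps": [
    {"hand":0.55,"travel":[0,0,0],"rotation":[0,0,0]},
    {"hand":0.8,"travel":[0,0,0],"rotation":[0,0,0]},
    {"hand":1,"travel":[0,0,0],"rotation":[0,0,0]},
    {"hand":1,"travel":[0,0,0],"rotation":[0,0,0]},
    {"hand":1,"travel":[0,0,0],"rotation":[0,0,0]}
  ]
}}

```text
time: 13.82
eef_pos: [0.6236, -0.2393, 0.1003]
tcp_rot: [0.477, -0.516, 0.525, -0.48]
contact_force: [-0.4, -0.4, -0.6]
opening: 1.002
```

```bash
python3 look.py l9
```

```text
t 13.82 pos [ 0.6236 -0.2393  0.1003] jaw az -4.79 down [ 0.013 -0.006 -1.   ] q [-0.52  0.42  1.7   0.    1.   -0.44] open 1.002 F [-0.4 -0.4 -0.6]
d tool units [-0.0069 -0.009  -0.4373] dist 0.1312
levelling rot units [-0.025 -0.     0.009]
tcp in home 0.0063 -0.0018
scene flange-ish 27 [-0.0403 -0.0311  0.0167] [-0.0151  0.0086  0.0319]
top flange-ish 194 [-0.0429 -0.0311  0.0139] [0.0192 0.0194 0.0329]
```

View pics/l9.png

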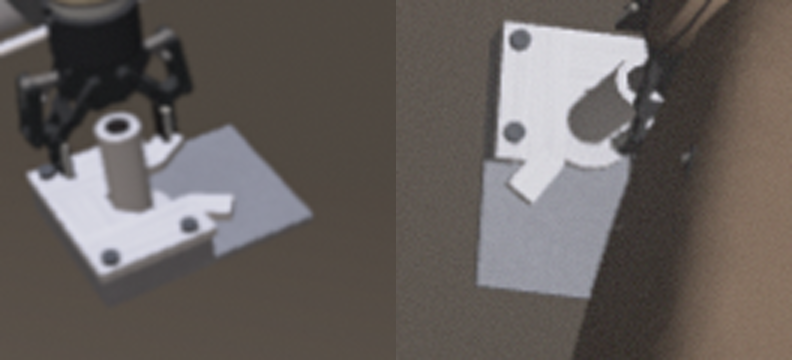

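The fingers are clear and the bush stands upright in the slot end. Rising straight up with a small levelling.

Call:
{"op": "arm_command", "data": {
  "steps": [
    {"hand":1,"travel":[0,-0.04,-0.014],"rotation":[-0.025,0,0.009]},
    {"hand":1,"travel":[0,-0.08,0],"rotation":[0,0,0]},
    {"hand":1,"travel":[0,-0.12,0],"rotation":[0,0,0]},
    {"hand":1,"travel":[0,-0.15,0],"rotation":[0,0,0]},
    {"hand":1,"travel":[0,-0.1,0],"rotation":[0,0,0]},
    {"hand":1,"travel":[0,0,-0.1],"rotation":[0,0,0]},
    {"hand":1,"travel":[0,0,-0.1],"rotation":[0,0,0]},
    {"hand":1,"travel":[0,0,0],"rotation":[0,0,0]}
  ]
}}

```text
time: 14.92
eef_pos: [0.5576, -0.2342, 0.259]
tcp_rot: [0.479, -0.52, 0.521, -0.479]
contact_force: [0.1, 0.3, -0.5]
opening: 0.999
```

```bash
python3 - <<'E'
from h import *
from scipy.optimize import least_squares
goto([.6,-.237,.3])
hom=np.array([.6175,-.237]);a=np.radians(-4.9);ux=np.array([np.cos(a),np.sin(a)]);uy=np.array([-ux[1],ux[0]])
st=ctrl.get_state()
for c in ['scene','top','wrist']:
    im,d=ctrl.read_camera(c); cv2.imwrite(f'pics/{c}9.png',im)
    P=cloud(c,d,np.ones(d.shape,bool),st); L=np.c_[(P[:,:2]-hom)@ux,(P[:,:2]-hom)@uy,P[:,2]-.008]
    near=np.hypot(L[:,0],L[:,1])<.04
    t=L[near&(L[:,2]>.103)&(L[:,2]<.12)]
    if len(t)>5: print(c,'rim',cv2.minEnclosingCircle(t[:,:2].astype(np.float32)),'z over base',np.median(t[:,2]).round(4))
    for lo,hi in [(.04,.065),(.075,.1)]:
        Q=L[near&(L[:,2]>lo)&(L[:,2]<hi)&(np.hypot(L[:,0],L[:,1])<.028)]
        if len(Q)>20:
            r=least_squares(lambda p:np.hypot(Q[:,0]-p[0],Q[:,1]-p[1])-.019,[0,0],loss='soft_l1',f_scale=.001);print(c,lo,len(Q),r.x.round(4))
    for n,(x,y) in dict(sleeve=(.63,.138),fat=(.444,.097)).items():
        t=P[(np.hypot(P[:,0]-x,P[:,1]-y)<.06)&(P[:,2]>.104)&(P[:,2]<.12)]
        if len(t)>5: print(c,n,cv2.minEnclosingCircle(t[:,:2].astype(np.float32)))
E
```

```text
t 14.93 pos [ 0.5576 -0.2342  0.259 ] jaw az -4.79 down [ 0.001 -0.002 -1.   ] q [-0.56  0.13  1.75 -0.    1.25 -0.48] open 0.999 F [ 0.1  0.3 -0.5]
d tool units [-0.0022 -0.1363  0.142 ] dist 0.0591
levelling rot units [-0.003 -0.     0.004]
scene rim ((0.0006883201422169805, 0.0010011979611590505), 0.019940799102187157) z over base 0.1109
scene 0.04 104 [-0.0013 -0.0024]
scene 0.075 107 [-0.0012 -0.0025]
scene sleeve ((0.629677951335907, 0.13709750771522522), 0.020929167047142982)
scene fat ((0.44484591484069824, 0.09732172638177872), 0.03075089491903782)
top rim ((-0.0013229893520474434, 7.849703979445621e-05), 0.01997337117791176) z over base 0.1108
top 0.04 80 [-0.0012 -0.0002]
top 0.075 105 [-0.0011  0.0004]
top sleeve ((0.62973952293396, 0.13780748844146729), 0.019033759832382202)
top fat ((0.443256676197052, 0.09670747816562653), 0.029971905052661896)
wrist rim ((-0.0009000387508422136, -0.0018737176433205605), 0.019278544932603836) z over base 0.1097
wrist 0.04 159 [-0.0008 -0.0022]
wrist 0.075 225 [-0.0007 -0.0022]
```

View pics/scene9.png

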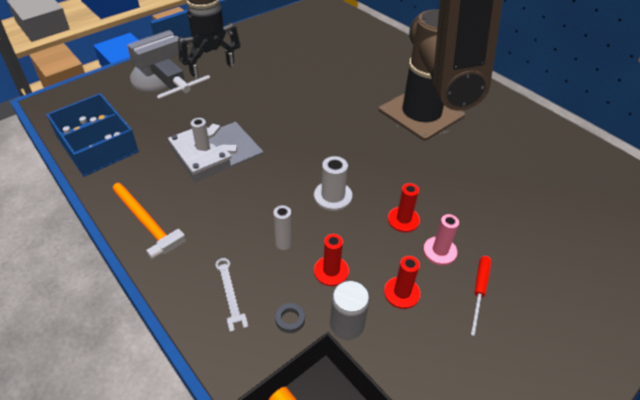

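View pics/wrist9.png

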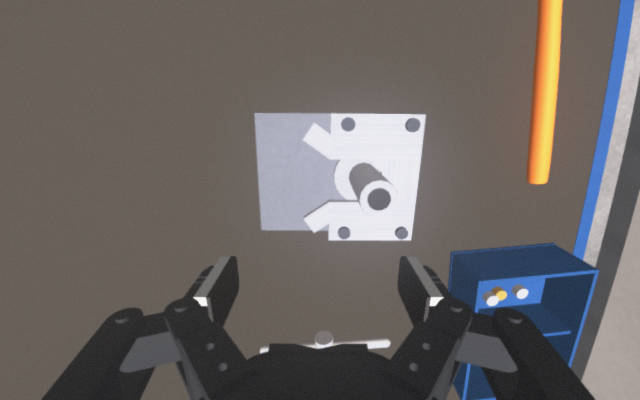

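The scene picture shows the bush standing in the fixture at (200,135), with the sleeve (282,228) and fat bush (334,185) in place. In the wrist picture the barrel (370,190) is against the slot end and the gripper is clear. Handing in.

```bash
python3 -c "
from h import *
print(ctrl.sign_off(), ctrl.get_state()['time'])"
```

```text
the job is handed in; nothing more can be done
the job is handed in; nothing more can be done
```

The plain-steel slim bush now stands upright in the fixture, its flange under the slotted plate and its barrel against the closed end of the slot. I gripped it on its upper barrel, slid it in through the mouth until it met a light contact of about 1 N, set it on the base, released it and backed the arm away. I handed in at about 15 s of the 38 s; sign-off gives no verdict.

- **Position:** the three cameras put the bush axis within about 1.5 mm of home along the slot and 2.5 mm across it.
- **Height and tilt:** the rim reads 110 to 111 mm over the base, so the bush is seated, and upper and lower barrel fits agree to under 1 mm, so it is upright.
- **Bystanders:** the sleeve and fat bush measure within about 1.5 mm of where they started.
- **Disagreements:** the cameras differ by 2 to 3 mm across the slot, about their calibration error. While setting the bush down, the wrist force barely changed on contact, so I took seating from the height instead. One move call was refused for incomplete rows and moved nothing.

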